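# Open the push-to-open objective cabinet beside the microscope

### The arm

A 7-joint arm with a two-finger parallel gripper is mounted at the origin on the work surface. World frame = base frame: x ahead of the robot, y to its left, z up, the work surface at z = 0. Lengths are in m, angles in rad, forces in N, time in s.
With the tool pointing down it reaches from about 0.4 to 0.85 m from the base axis. Payload 4.4 kg.
Tool frame: the origin (TCP) lies midway between the tips of the shut fingers; the grasp point (between the pads) lies 19 mm behind it; z points along the fingers, y is the line along which they close (so a half turn about z gives the same grasp; the last joint's range is limited). The gripper opens to 94 mm and grips with 3 to 60 N. Pads are 16 mm wide; open, the fingers measure 119 mm over their backs; the gripper's body (75 mm by 177 mm) begins 78 mm behind the grasp point.
Start: joints at [1.056, 0.628, 0.038, 1.517, -0.027, 0.996, -0.02], TCP at [0.282, -0.586, 0.205] pointing down, gripper open.
Joint ranges: [-3.06, 3.06], [-0.37, 2.12], [-1.25, 1.32], [0.18, 2.47], [-1.1, 4.24], [0.23, 1.98], [-2.94, 2.94]. Speed limits (rad/s): [2.57, 2.57, 3.14, 3.14, 3.14, 3.14, 3.14].

### API

Orientations are given as a unit quaternion [w, x, y, z].
In Python, from workcell import get_state, capture, close_job, spot_in, regions_of gives the robot as it stands.
- The arm moves only by the tool move_arm, never from a script. Its argument "plan" is a list of rows, each an object with "grip": the finger opening in mm, from 0 to 94; "slide": the shift along the world's x, y, z in mm, a list of three; "yaw": the turn about the world's z in rad. A call has 1 to 20 rows; each row shifts and turns the commanded pose from where the row before left it; what a row does not reach is not made up. A row lasts 1/8 s, in which the tool goes at most 62.5 mm and 10.7 degrees, less where a joint would pass 70% of its speed; a pose out of reach is approached as far as the arm can. A call with a gripper value outside its range is refused whole. The fingers move at their own pace and stop on an object; "grip_force" is the grip in N (left out, the last holds). Time passes only in rows, so rows that do not move let the fingers close. It gives the time, the measured TCP pose, the force, the opening and the grip force at its end, in the units of the state.
- get_state(): the state, without advancing time (a new reading comes with each control period).
- capture(name): name is "side" or "top" or "wrist"; returns a dict with "pixels" (420x560x3 uint8, blue, green, red), "mtx" (3x3 intrinsics, pixels), "cam_to_world" (4x4, takes a point from camera to world coordinates). Camera axes: x right, y down, z forward; pixel columns grow to the right and rows downward; lengths in m; the calibration is good to about 2 mm. A picture is of the moment at which its call begins. There is no depth.
- close_job(): hands the job in; it is judged then, once.
Trained networks look in a picture, given as the dict that the camera call returned (one of the last four; its "shot" number tells which), for a name from the list of things; names that differ only in an ending like _2 or _b are one class to them, and where a whole thing is asked for, a point or a joint stands for the part that bears it (a point fixed in the world has none). Each returns a list of dicts, best first, with "p" (0 to 1); they miss things now and then, are a little off and sometimes report something else, mostly with a low value. They report only what shows in the picture. A call takes as long as a camera call. They do not tell look-alikes from the thing itself.
- spot_in(label, picture): "box" ([left, top, right, bottom] in pixels, round what is visible of it).
- regions_of(label, picture): "region" (420x560 bool, what is visible of it) and "box" ([left, top, right, bottom] in pixels, round what is visible of it).
The state is a dict: "time_s": time; "joints": joint angles; "joint_velocities": joint speeds; "tau": joint torques, N m; "tcp_pos": TCP position; "ee_rot": TCP orientation; "wrist_force": force on the tool from outside, world axes, zero at the start; "torque": the same for the moment, N m; "opening": finger opening in m; "gripper_force": force on a finger pad.
Only numpy, scipy, OpenCV 4.12 (cv2) and the standard library are available. Lean on these libraries where they do the work, as an engineer would, in place of code of your own. Each camera call takes 0.05 s, during which the arm holds its last target. There are 200 camera calls.

### The job

Open the tall ivory cabinet that stores the microscope objectives: its plain grey door has no handle, so press it in near its free edge until its spring catch lets go, let it pop ajar by itself, then reach behind the free edge and swing the door wide open, about square to the cabinet front. Leave it standing open, and do not knock over or push away the spare objective standing on the table.

Things in the scene. Friction and masses are not known exactly. Their poses are not given: they have to be found in the camera images.
- hatch (a joint): Opening angle (rad) of the grey door (150 wide, 160 high, 8 mm thick). 0 = shut, held by the catch. It presses inward against 2 to 8 N to a firm stop at -0.05 (7 mm at the free edge); beyond -0.04 the catch lets go for good. When the finger backs away the door springs out within 1 s to about 0.6 and rests. It then swings with light friction to a stop at 1.75 and stays. 1.57 = square to the front.
- hatch_edge (a point): Top corner of the door at its free edge, on the outer face, 165 mm above the table; moves with the door. Press 30 mm from the free edge, 20 to 40 mm below the corner. The door covers the whole front of the fixed tall ivory cabinet (150 wide, 160 deep, 165 mm high). The low ivory box (170 by 130, only 85 mm high) has a similar grey panel, screwed on: it does not open.
- hatch_hinge (a point): Top end of the hinge line, on the door's outer face, 165 mm above the table, 150 mm from hatch_edge. The hinge line is upright and does not move. The axes turn with the door: -y runs along the door to the free edge, -x points out of the outer face, z is up. The hinge is at the end of the front nearer the robot; seen from above the door opens clockwise.
- objective: Spare microscope objective, a bright metal barrel 38 mm across and 56 mm tall that narrows to the top, standing upright and loose on the table; its origin is the centre of its underside. To be left alone.
Mind the look-alikes: they are no part of the job. Leave any green or orange look-alike of the part that bears hatch alone.

How it is judged:
On the way, in this order (a step that is already met when the one before it is completed fails the run):
1. the door is pressed in (value of joint hatch below -0.015 rad).
2. the door has popped ajar by itself, with no finger on it (value of joint hatch between 0.35 and 1 rad and contact force between each of the arm, the fingers and hatch below 0.3 N), for 0.1 s.
At the end, for the whole second after the job is handed in: The door stands still at 1.3 rad (75 degrees) or more from shut; the spare objective stands upright (within 0.2 rad) and within 20 mm of where it was (value of joint hatch above 1.3 rad and velocity of joint hatch between -0.05 and 0.05 rad/s and distance of objective from where it was at the start of the episode below 0.02 m and angle between objective's own z axis and vertical below 0.2 rad); the robot touches nothing.
It fails at once if the spare objective is knocked over or pushed more than 20 mm (distance of objective from where it was at the start of the episode above 0.02 m or angle between objective's own z axis and vertical above 0.3 rad).
It also fails if it takes over 40 s, if anything falls off the work surface, if the arm or the gripper's body presses on something with over 40 N, if the wrist force passes 120 N, or if a joint passes its speed limit or range.

## Working session

There is one attempt and no reset: what is moved stays moved. The work goes in short steps, Python scripts to look and compute and a tool call to move; the robot and the scene stay as the last step left them, time stands still between calls to the robot, and variables do not carry over. Pictures are saved under pics/ and viewed, at most 10 in all, crops included, and the job is handed in when it is done.

Besides the shell and the picture viewer there is one more tool, called after ">>>" as name([rows], argument=value, ...), one row to a line, values as JSON. move_arm: Moves the arm, as the interface text tells. Its arguments: {"type":"object","properties":{"plan":{"type":"array"},"grip_force":{"type":"number"}},"required":["plan"]}

```bash
mkdir -p pics
cat > h.py <<'E'
import numpy as np, cv2
from workcell import *
def ray(c,u,v):
    T=np.array(c["cam_to_world"]);d=T[:3,:3]@np.linalg.inv(c["mtx"])@[u,v,1];return T[:3,3],d
def atz(c,u,v,z):
    o,d=ray(c,u,v);return o+d*(z-o[2])/d[2]
def proj(c,p):
    T=np.linalg.inv(c["cam_to_world"]);q=c["mtx"]@(T[:3,:3]@p+T[:3,3]);return q[:2]/q[2]
E
python3 - <<'E'
from h import *
s=get_state();print(s["tcp_pos"],s["ee_rot"],s["wrist_force"])
ims=[]
for n in("top","side"):
    c=capture(n);cv2.imwrite(f"pics/{n}0.png",c["pixels"]);print(n,np.round(c["cam_to_world"],3).tolist())
    for l in("hatch","hatch_edge","hatch_hinge","objective"):
        print(l,[(np.round(r["box"]).tolist(),round(r["p"],2)) for r in spot_in(l,c)[:4]])
E
```

```text
[ 0.2817538  -0.58502259  0.20459743] [-8.89138165e-04  9.74931855e-01  2.22501785e-01 -2.08018155e-04] [0.18350566 0.37168215 0.17085096]
top [[-0.018, -0.987, 0.161, 0.292], [-1.0, 0.02, 0.008, 0.144], [-0.011, -0.161, -0.987, 1.228], [0.0, 0.0, 0.0, 1.0]]
hatch [([320.0, 42.0, 359.0, 115.0], 0.86), ([151.0, 147.0, 206.0, 210.0], 0.76), ([223.0, 297.0, 264.0, 358.0], 0.64), ([291.0, 164.0, 326.0, 223.0], 0.59)]
hatch_edge [([291.0, 164.0, 329.0, 225.0], 0.78), ([152.0, 148.0, 195.0, 199.0], 0.67), ([319.0, 44.0, 354.0, 119.0], 0.63)]
hatch_hinge [([151.0, 150.0, 203.0, 207.0], 0.86), ([289.0, 164.0, 327.0, 225.0], 0.81), ([219.0, 292.0, 260.0, 358.0], 0.74), ([319.0, 44.0, 356.0, 115.0], 0.64)]
objective [([384.0, 119.0, 400.0, 132.0], 0.66)]
side [[-0.281, 0.915, -0.29, 0.777], [0.96, 0.268, -0.082, 0.22], [0.003, -0.302, -0.953, 1.123], [0.0, 0.0, 0.0, 1.0]]
hatch [([367.0, 252.0, 416.0, 330.0], 0.84), ([346.0, 88.0, 375.0, 179.0], 0.84), ([165.0, 312.0, 181.0, 395.0], 0.71), ([246.0, 186.0, 269.0, 273.0], 0.57)]
hatch_edge [([247.0, 186.0, 271.0, 273.0], 0.73), ([366.0, 244.0, 418.0, 330.0], 0.73), ([166.0, 312.0, 181.0, 394.0], 0.57), ([343.0, 89.0, 373.0, 178.0], 0.57)]
hatch_hinge [([245.0, 188.0, 267.0, 271.0], 0.97), ([345.0, 86.0, 376.0, 178.0], 0.97), ([368.0, 249.0, 416.0, 329.0], 0.83), ([166.0, 311.0, 180.0, 393.0], 0.66)]
objective [([123.0, 282.0, 145.0, 301.0], 0.83)]
```

View pics/top0.png

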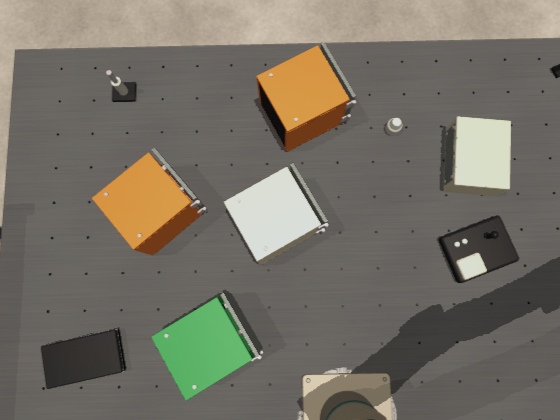

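View pics/side0.png

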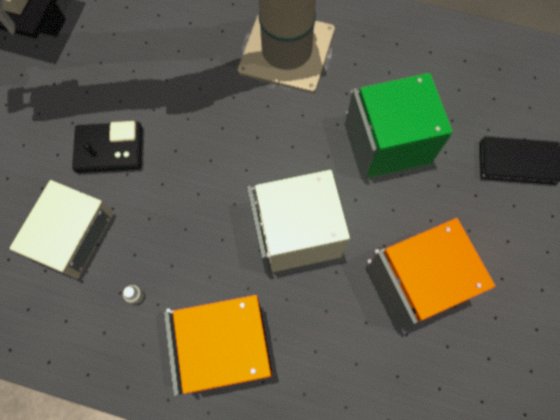

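Both pictures show the same layout. Candidates in the top view are the orange cabinets (305,90) and (148,200), the green one (205,345), the tall ivory one (275,215) and the low ivory box (480,153). I choose the tall ivory one: its door strip runs from (291,166) to (325,225), with hinge knuckles at (322,228) nearer the robot. The objective is at (395,126). A close crop will check this.

Run:
```python
from h import *
t=capture("top");s=capture("side")
a=cv2.resize(t["pixels"][155:245,215:345],None,fx=6,fy=6,interpolation=cv2.INTER_CUBIC)[:, :]
b=cv2.resize(s["pixels"][165:285,235:360],None,fx=4.5,fy=4.5,interpolation=cv2.INTER_CUBIC)
cv2.imwrite("pics/ctop.png",a);cv2.imwrite("pics/cside.png",b);print(a.shape,b.shape)
for c,uv in((t,(396,131)),(s,(134,300))): print("obj z~0",atz(c,*uv,0.0).round(3))
for c in (t,s):
    for r in regions_of("objective",c)[:1]+regions_of("hatch",c)[:5]:
        m=np.argwhere(r["region"]);print(r["p"],r["box"],m.mean(0)[::-1],cv2.minAreaRect(m[:,::-1].astype(np.float32)))
```

```text
(540, 780, 3) (540, 562, 3)
obj z~0 [ 0.698 -0.153  0.   ]
obj z~0 [ 0.716 -0.142  0.   ]
0.74 [382.8, 118.8, 400.0, 133.0] [393.60386473 126.01932367] ((393.50006103515625, 126.0), (13.435027122497559, 17.677669525146484), 45.0)
0.74 [222.6, 297.2, 263.6, 361.8] [241.90117035 322.30819246] ((242.64195251464844, 323.1783752441406), (71.99402618408203, 13.037147521972656), 58.32453155517578)
0.71 [319.6, 44.5, 354.4, 114.3] [338.62447257  74.36075949] ((339.67822265625, 76.71781921386719), (74.89251708984375, 15.886289596557617), 69.14553833007812)
0.66 [290.6, 164.8, 326.9, 222.1] [307.66003976 193.86481113] ((307.65386962890625, 193.7692108154297), (67.22682189941406, 8.310325622558594), 60.2551155090332)
0.66 [152.4, 147.2, 204.8, 210.2] [176.38157895 175.91118421] ((176.90708923339844, 178.39381408691406), (75.91617584228516, 7.243551254272461), 48.8140754699707)
0.84 [121.0, 284.5, 144.3, 304.0] [132.73731343 293.3641791 ] ((132.50001525878906, 293.5000305175781), (19.798988342285156, 19.798988342285156), 45.0)
0.91 [245.3, 187.0, 268.9, 273.6] [258.35294118 231.25210084] ((259.4947204589844, 228.47482299804688), (87.86347198486328, 8.085911750793457), 78.11134338378906)
0.89 [344.8, 90.1, 375.9, 176.4] [359.49965302 133.98056905] ((359.201904296875, 132.44305419921875), (86.44772338867188, 22.753297805786133), 74.24882507324219)
0.81 [367.3, 250.9, 415.6, 329.3] [389.79940476 291.42202381] ((388.7965393066406, 290.2738037109375), (79.17842864990234, 22.714948654174805), 63.97041320800781)
0.64 [164.9, 312.6, 180.2, 392.2] [172.9737931  352.45103448] ((172.99317932128906, 351.9419860839844), (82.95728302001953, 8.99677562713623), 83.2901611328125)
```

View pics/ctop.png

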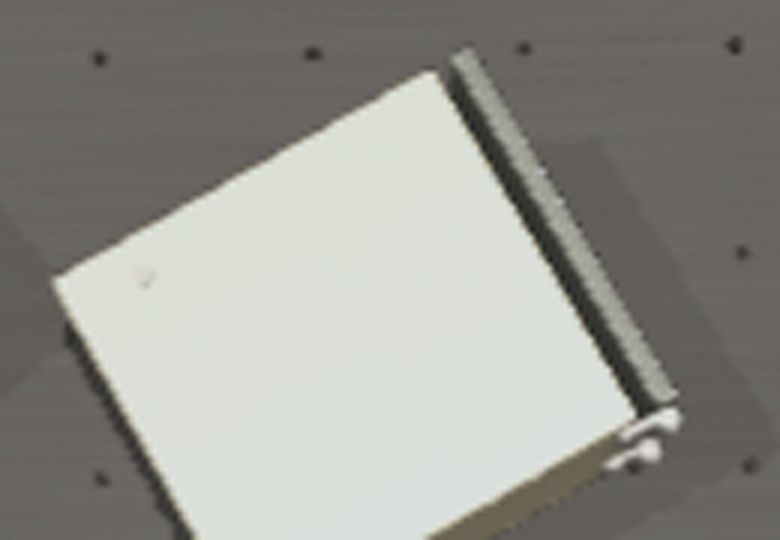

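View pics/cside.png

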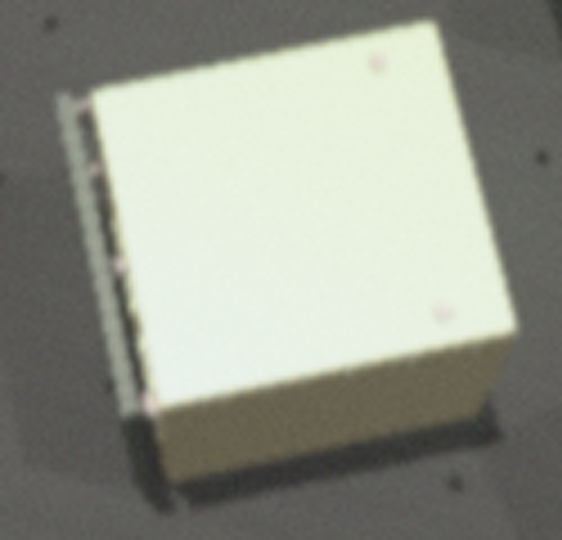

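The crop confirms a tall ivory box with a grey door. In the top crop the outer-face corners are at (473,50) for the free end and (675,397) for the hinge end, by the knuckles.

Run:
```python
from h import *
t=capture("top");s=capture("side")
P={}
for n,c,e,h in(("top",t,(293.8,163.3),(327.5,221.2)),("side",s,(262.1,257.2),(248.3,186.1))):
    E=atz(c,*e,.165);H=atz(c,*h,.165);P[n]=(E,H);print(n,E.round(4),H.round(4),np.linalg.norm(E-H),np.degrees(np.arctan2(*(E-H)[[1,0]])))
E=(P["top"][0]+P["side"][0])/2;H=(P["top"][1]+P["side"][1])/2
u=(E-H);u/=np.linalg.norm(u);n=np.array([u[1],-u[0],0])  # outward?
print("E",E,"H",H,"u",u,"n",n, "ang u,n deg",np.degrees(np.arctan2(u[1],u[0])))
print("press",E-.03*u)
# objective at mid-height centroid
o1=atz(t,393.6,126,.03);o2=atz(s,132.7,293.4,.03);print("obj",o1,o2)
O=(o1+o2)/2;d=O-H;print("obj from hinge: dist",np.hypot(*d[:2]),"along u",d@u,"out n",d@n)
print("low box corners z=.085",[atz(t,*q,.085).round(3) for q in((455,118),(511,119),(508,187),(453,181))])
st=get_state();from scipy.spatial.transform import Rotation as R
w=st["ee_rot"];print(R.from_quat([w[1],w[2],w[3],w[0]]).as_matrix().round(3))
```

```text
top [0.5745 0.1158 0.165 ] [0.444 0.046 0.165] 0.1479655617410384 28.147696184452183
side [0.5777 0.1189 0.165 ] [0.4447 0.0488 0.165 ] 0.15030031788203166 27.780148816908135
E [0.576084   0.11735223 0.165     ] H [0.44436229 0.04742515 0.165     ] u [0.8832548  0.46889333 0.        ] n [ 0.46889333 -0.8832548   0.        ] ang u,n deg 27.96248395796592
press [0.54958636 0.10328543 0.165     ]
obj [ 0.70153911 -0.1405573   0.03      ] [ 0.70479622 -0.14032665  0.03      ]
obj from hinge: dist 0.31980349734807173 along u 0.14050145208545484 out n 0.2872866493207381
low box corners z=.085 [array([ 0.699, -0.276,  0.085]), array([ 0.694, -0.409,  0.085]), array([ 0.528, -0.386,  0.085]), array([ 0.545, -0.259,  0.085])]
[[ 0.901  0.434  0.   ]
 [ 0.434 -0.901  0.   ]
 [ 0.    -0.    -1.   ]]
```

>>> move_arm([
  {"grip": 0,"slide": [18,40,0],"yaw": 0.01},
  {"grip": 0,"slide": [18,40,0],"yaw": 0.01},
  {"grip": 0,"slide": [18,40,0],"yaw": 0.01},
  {"grip": 0,"slide": [18,40,0],"yaw": 0.01},
  {"grip": 0,"slide": [18,40,0],"yaw": 0},
  {"grip": 0,"slide": [18,40,0],"yaw": 0},
  {"grip": 0,"slide": [18,40,0],"yaw": 0},
  {"grip": 0,"slide": [18,40,0],"yaw": 0},
  {"grip": 0,"slide": [18,40,0],"yaw": 0},
  {"grip": 0,"slide": [18,40,0],"yaw": 0},
  {"grip": 0,"slide": [18,40,0],"yaw": 0},
  {"grip": 0,"slide": [18,40,0],"yaw": 0},
  {"grip": 0,"slide": [18,40,0],"yaw": 0},
  {"grip": 0,"slide": [18,40,0],"yaw": 0},
  {"grip": 0,"slide": [18,40,0],"yaw": 0},
  {"grip": 0,"slide": [18,40,0],"yaw": 0},
  {"grip": 0,"slide": [0,0,0],"yaw": 0},
  {"grip": 0,"slide": [0,0,0],"yaw": 0},
])

```text
time_s: 3.15
tcp_pos: [0.5697, 0.0535, 0.2053]
ee_rot: [0.0, 0.97, 0.242, -0.0]
wrist_force: [-0.6, 0.3, 0.3]
opening: 0.0005
gripper_force: 0.0
```

>>> move_arm([
  {"grip": 0,"slide": [4,0,-25],"yaw": 0},
  {"grip": 0,"slide": [0,0,-25],"yaw": 0},
  {"grip": 0,"slide": [0,0,-25],"yaw": 0},
  {"grip": 0,"slide": [-5,10,0],"yaw": 0},
  {"grip": 0,"slide": [-5,10,0],"yaw": 0},
  {"grip": 0,"slide": [-4,8,0],"yaw": 0},
  {"grip": 0,"slide": [0,0,0],"yaw": 0},
  {"grip": 0,"slide": [0,0,0],"yaw": 0},
])

```text
time_s: 4.15
tcp_pos: [0.5604, 0.0822, 0.131]
ee_rot: [0.0, 0.97, 0.242, 0.0]
wrist_force: [0.1, 0.0, 0.0]
opening: 0.0008
gripper_force: 0.0
```

Run:
```python
from h import *
c=capture("top");a=cv2.resize(c["pixels"][130:250,230:390],None,fx=4.5,fy=4.5,interpolation=cv2.INTER_CUBIC);cv2.imwrite("pics/pre.png",a)
print(get_state()["wrist_force"])
```

```text
[ 0.4447543  -0.42999965  0.72418175]
```

View pics/pre.png

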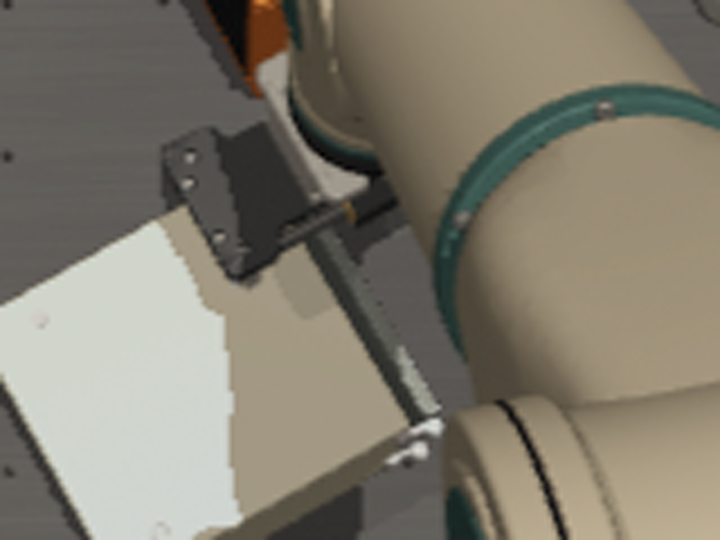

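The finger is in front of the door near its free edge, at about (330,230) in this crop. Next I press slowly.

>>> move_arm([
  {"grip": 0,"slide": [-1,2,0],"yaw": 0},
  {"grip": 0,"slide": [-1,2,0],"yaw": 0},
  {"grip": 0,"slide": [-1,2,0],"yaw": 0},
  {"grip": 0,"slide": [-1,2,0],"yaw": 0},
  {"grip": 0,"slide": [-1,2,0],"yaw": 0},
  {"grip": 0,"slide": [-1,2,0],"yaw": 0},
  {"grip": 0,"slide": [0,0,0],"yaw": 0},
])

```text
time_s: 5.08
tcp_pos: [0.5543, 0.0936, 0.1305]
ee_rot: [0.0, 0.97, 0.242, 0.0]
wrist_force: [1.1, -4.3, -1.3]
opening: 0.0007
gripper_force: 2.0
```

>>> move_arm([
  {"grip": 0,"slide": [-0.5,1,0],"yaw": 0},
  {"grip": 0,"slide": [-0.5,1,0],"yaw": 0},
  {"grip": 0,"slide": [-0.5,1,0],"yaw": 0},
  {"grip": 0,"slide": [0,0,0],"yaw": 0},
])

```text
time_s: 5.58
tcp_pos: [0.553, 0.0956, 0.1305]
ee_rot: [0.001, 0.97, 0.242, 0.0]
wrist_force: [2.4, -7.4, -0.9]
opening: 0.0005
gripper_force: 3.6
```

>>> move_arm([
  {"grip": 0,"slide": [-0.5,1,0],"yaw": 0},
  {"grip": 0,"slide": [-0.5,1,0],"yaw": 0},
  {"grip": 0,"slide": [0,0,0],"yaw": 0},
])

```text
time_s: 5.95
tcp_pos: [0.553, 0.0957, 0.1305]
ee_rot: [0.002, 0.971, 0.241, 0.001]
wrist_force: [3.7, -10.5, -2.4]
opening: 0.0006
gripper_force: 5.5
```

>>> move_arm([
  {"grip": 0,"slide": [-0.5,1,0],"yaw": 0},
  {"grip": 0,"slide": [0,0,0],"yaw": 0},
  {"grip": 0,"slide": [20,-38,0],"yaw": 0},
  {"grip": 0,"slide": [23,-44,10],"yaw": 0},
  {"grip": 0,"slide": [23,-44,20],"yaw": 0},
  {"grip": 0,"slide": [5,-10,40],"yaw": 0},
  {"grip": 0,"slide": [0,0,10],"yaw": 0},
  {"grip": 0,"slide": [0,0,0],"yaw": 0},
  {"grip": 0,"slide": [0,0,0],"yaw": 0},
  {"grip": 0,"slide": [0,0,0],"yaw": 0},
  {"grip": 0,"slide": [0,0,0],"yaw": 0},
])

```text
time_s: 7.32
tcp_pos: [0.6216, -0.0352, 0.2097]
ee_rot: [-0.0, 0.97, 0.242, -0.001]
wrist_force: [0.0, -0.1, 0.0]
opening: 0.0004
gripper_force: 0.0
```

Run:
```python
from h import *
t=capture("top");s=capture("side")
a=cv2.resize(t["pixels"][110:250,230:410],None,fx=2.2,fy=2.2);b=cv2.resize(s["pixels"][165:305,170:350],None,fx=2.2,fy=2.2)
cv2.imwrite("pics/pop.png",np.hstack([a,b]));st=get_state();print(st["tcp_pos"],st["wrist_force"])
```

```text
[ 0.62183185 -0.03543748  0.21005945] [-0.46960429 -0.47121036  0.49215631]
```

View pics/pop.png

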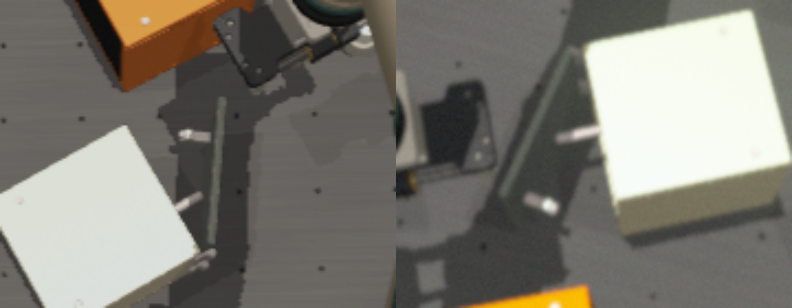

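The door stands ajar: its top runs from (221,98) to (211,248) in the left crop. Two pins stick out of its inner face near (195,135) and (188,203), so I triangulate them to keep clear.

Run:
```python
from h import *
t=capture("top");s=capture("side");H=np.array([.4444,.0474,.165])
E=atz(t,332.3,154.5,.165);E2=atz(s,(500-396)/2.2+170,165+195/2.2,.165);u=E-H;r=np.linalg.norm(u);print(E,E2,r,np.degrees(np.arctan2(u[1],u[0])))
u/=r;n=np.array([u[1],-u[0],0])
for nm,a,b in(("p1base",(325,171.8),(229.5,256.8)),("p1tip",(312.3,170.9),(242.7,259.5)),("p2base",(321.4,198.6),(243.2,226.8)),("p2tip",(310.9,204.5),(262.7,224.5))):
    o1,d1=ray(t,*a);o2,d2=ray(s,*b)
    k=np.linalg.lstsq(np.c_[d1,-d2],o2-o1,rcond=None)[0];A=o1+k[0]*d1;B=o2+k[1]*d2;M=(A+B)/2
    print(nm,M.round(3),"gap",np.linalg.norm(A-B).round(4),"along",((M-H)@u).round(3),"out",((M-H)@n).round(3))
```

```text
[0.5927082  0.03030079 0.165     ] [0.59537811 0.0332544  0.165     ] 0.14929066966686597 -6.5768823751955905
p1base [0.577 0.041 0.07 ] gap 0.0029 along 0.132 out -0.008
p1tip [0.577 0.071 0.082] gap 0.0023 along 0.129 out -0.039
p2base [0.509 0.052 0.086] gap 0.0011 along 0.064 out -0.012
p2tip [0.494 0.084 0.088] gap 0.0149 along 0.045 out -0.042
```

>>> move_arm([
  {"grip": 0,"slide": [-10,27,0],"yaw": 0},
  {"grip": 0,"slide": [-10,27,0],"yaw": 0},
  {"grip": 0,"slide": [-10,27,0],"yaw": 0},
  {"grip": 0,"slide": [-9,26,0],"yaw": 0},
  {"grip": 0,"slide": [0,0,0],"yaw": 0},
  {"grip": 0,"slide": [0,0,-26],"yaw": 0},
  {"grip": 0,"slide": [0,0,-26],"yaw": 0},
  {"grip": 0,"slide": [0,0,-26],"yaw": 0},
  {"grip": 0,"slide": [0,0,0],"yaw": 0},
])

```text
time_s: 8.65
tcp_pos: [0.582, 0.0694, 0.1308]
ee_rot: [0.0, 0.97, 0.241, -0.002]
wrist_force: [0.3, -0.1, -0.7]
opening: 0.0003
gripper_force: 0.0
```

>>> move_arm([
  {"grip": 0,"slide": [-8,-14,0],"yaw": 0},
  {"grip": 0,"slide": [-1,-10,0],"yaw": 0},
  {"grip": 0,"slide": [-1,-10,0],"yaw": 0},
  {"grip": 0,"slide": [0,-10,0],"yaw": 0},
  {"grip": 0,"slide": [-3,-11,0],"yaw": 0},
  {"grip": 0,"slide": [-3,-11,0],"yaw": 0},
  {"grip": 0,"slide": [-4,-11,0],"yaw": 0},
  {"grip": 0,"slide": [-6,-10,0],"yaw": 0},
  {"grip": 0,"slide": [-6,-9,0],"yaw": 0},
  {"grip": 0,"slide": [-6,-9,0],"yaw": 0},
  {"grip": 0,"slide": [-8,-8,0],"yaw": 0},
  {"grip": 0,"slide": [-8,-8,0],"yaw": 0},
  {"grip": 0,"slide": [0,0,0],"yaw": 0},
])

```text
time_s: 10.28
tcp_pos: [0.5282, -0.0507, 0.1325]
ee_rot: [0.0, 0.97, 0.241, -0.0]
wrist_force: [0.4, 0.5, 0.1]
opening: 0.0003
gripper_force: 0.0
```

Run:
```python
from h import *
t=capture("top");s=capture("side")
a=cv2.resize(t["pixels"][110:250,230:410],None,fx=2.2,fy=2.2);b=cv2.resize(s["pixels"][165:305,130:310],None,fx=2.2,fy=2.2)
cv2.imwrite("pics/open.png",np.hstack([a,b]))
for c in(t,s): print([np.round(r["box"]).tolist() for r in spot_in("objective",c)[:1]])
```

```text
[]
[[124.0, 285.0, 148.0, 302.0]]
```

View pics/open.png

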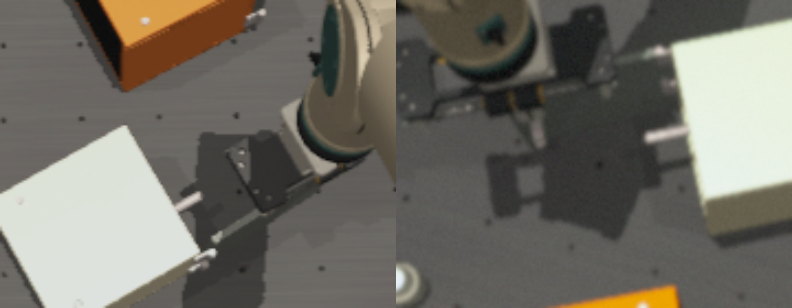

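The door stands about square to the front, running from (215,240) to (320,180) in the left crop. The objective is untouched. I'll withdraw.

>>> move_arm([
  {"grip": 0,"slide": [9,5,0],"yaw": 0},
  {"grip": 0,"slide": [17,10,0],"yaw": 0},
  {"grip": 0,"slide": [0,0,20],"yaw": 0},
  {"grip": 0,"slide": [0,0,35],"yaw": 0},
  {"grip": 0,"slide": [0,0,35],"yaw": 0},
  {"grip": 0,"slide": [0,0,35],"yaw": 0},
  {"grip": 0,"slide": [20,45,0],"yaw": 0},
  {"grip": 0,"slide": [20,45,0],"yaw": 0},
  {"grip": 0,"slide": [0,0,0],"yaw": 0},
  {"grip": 0,"slide": [0,0,0],"yaw": 0},
  {"grip": 0,"slide": [0,0,0],"yaw": 0},
])

```text
time_s: 11.85
tcp_pos: [0.5949, 0.0539, 0.2574]
ee_rot: [0.0, 0.971, 0.241, -0.0]
wrist_force: [0.3, -0.0, 0.2]
opening: 0.0003
gripper_force: 0.0
```

Run:
```python
from h import *
t=capture("top");s=capture("side")
a=cv2.resize(t["pixels"][100:250,230:410],None,fx=2.2,fy=2.2);b=cv2.resize(s["pixels"][165:315,110:290],None,fx=2.2,fy=2.2)
cv2.imwrite("pics/fin.png",np.hstack([a,b]))
for c in(t,s): print([np.round(r["box"]).tolist() for r in spot_in("objective",c)[:1]])
print(get_state()["wrist_force"])
```

```text
[]
[[123.0, 284.0, 146.0, 302.0]]
[0.47470018 0.17275719 0.42062583]
```

View pics/fin.png

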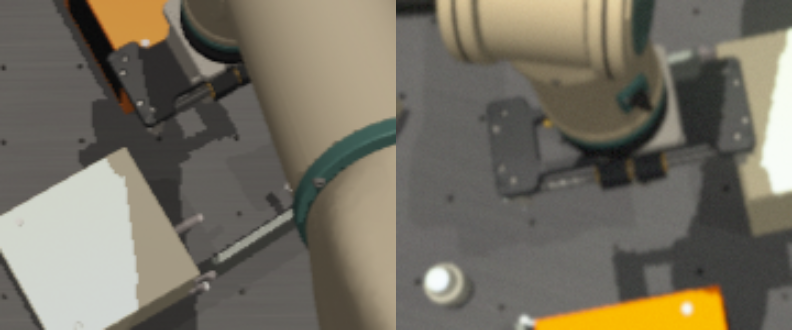

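The door stands still and open, from (215,262) to (293,213) in the left crop, about 1.5 rad. The objective is upright at its old place and nothing touches the robot, so I hand in.

```bash
python3 -c "from workcell import *; print(close_job())"
```

```text
the job is handed in; nothing more can be done
None
```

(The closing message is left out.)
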